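# Gauge the shoe tree with the play taken up

## Task

Measure the beech shoe tree in the aluminium foot gauge: draw the gauge's slide well back, lay the tree flat and straight along the middle of the bed with its square heel towards the fixed heel block, let go of it, then bring the slide up by its loose tab from the open side, so that all the tab's play is taken up towards the tree and the tree sits firmly but gently pinched between heel block and slide. Leave it so, with the tab still fully forward, let go, and do not push the other things about.

Things in the scene. Friction and masses are not known exactly. Their poses are not given: they have to be found in the camera images.
- gauge: Foot gauge, fixed on the ledge: flat aluminium bed 100 mm wide (x), 390 long (y, -185 to +205), top at z = 10 mm, scale along one edge. Origin on the ledge under the bed, z up. A fixed heel block 80 wide, 50 tall stands at the -y end, inner face at y = -130 mm. A black slide opens towards +y.
- heel_face (a point): Point on the gauge's heel block inner face, in the middle of its lower edge at the bed's top (gauge frame 0, -130, 10 mm). Axes as the gauge's.
- slide (a joint): Opening of the slide in m, 0 to 0.150, growing to gauge +y; clear length heel block to slide = 0.110 + this. Drags with about 6 N (+30 N per m/s), stays where left. Open it past 0.115 before laying the tree in. Once tree and heel block are met, the push rises steeply above the drag: 5 to 14 N above it is a firm, gentle seat (4 N is the least, for 0.2 s); over 18 N on the tree spoils it.
- slide_face (a point): Middle of the slide's face that looks at the heel block. The slide is a black block 90 mm wide, 60 long (from this face towards gauge +y), its top 42 mm over the ledge. Axes as the gauge's.
- tab (a joint): Place of the steel tab within its 12 mm play on the slide, in m: 0 = fully forward (towards the heel block; it then pushes the slide shut), 0.012 = fully back (gauge +y; it then draws the slide open). In between it moves almost freely (under 1 N) and the slide stays still.
- tab_grip (a point): Point to pinch on the tab, mid-plate, 71 mm over the ledge. The tab is an upright steel plate on the slide, 40 mm wide (gauge x), 10 thick (gauge y), from 43 to 89 mm over the ledge; its mid-plane is 24 mm behind the slide's face when fully forward. Axes as the gauge's.
- tree: Loose beech shoe tree, 0.3 to 0.4 kg, along its y. Origin mid-underside, z up. Square heel piece 46 wide, 46 tall, from y = -95 (flat end) to -45 mm, steel ball on top to 63. Bar 26 wide (x), z 3 to 33, bare from y = -45 to +35: grip here. Toe piece 62 wide, 36 tall, round nose, telescopes, stuck at an unknown length: nose at y = +95 to +121 mm (tree 190 to 216 long).
- canister: Tall aluminium screw-top canister, 76 mm across, 205 mm tall, standing loose; a bystander. Origin under its centre.
- brush: Beechwood shoe brush 160 x 50 x 42 mm, bristles down, loose; a bystander. Origin under its centre.
- tin: Round steel polish tin, 78 mm across, 27 mm tall, loose; a bystander. Origin under its centre.
- tree_heel (a point): Lower edge middle of the tree's flat heel end (tree frame 0, -95, 0 mm). Axes as the tree's.
- scraper: Orange plastic ice scraper, T-shaped, about 170 x 100 x 16 mm, lying loose beyond the gauge; a bystander. Origin on its underside.
- keybowl: White ceramic key bowl, 120 mm across, 45 mm tall, loose, beyond the gauge; a bystander. Origin under its centre.
Things that resemble listed ones, but are neither listed nor needed, are in the scene too. What is shaped like the tree but blue or green is not meant.

How it is judged:
On the way, in this order (a step that is already met when the one before it is completed fails the run):
1. the slide is drawn back past 115 mm of opening while the tree is still off the gauge (value of joint slide above 0.115 m and contact force between gauge and tree below 0.05 N), for 0.1 s.
2. the tree lies let go on the bed, lengthwise, the slide not touching it (x of tree in the frame of gauge between -0.015 and 0.015 m and z of tree in the frame of gauge between 0.006 and 0.014 m and y of tree_heel in the frame of gauge below -0.08 m and angle between the y axis of tree and the y axis of gauge, either way round below 0.15 rad and contact force between each of the fingers, slide and tree below 0.05 N and linear speed of tree below 0.02 m/s), for 0.2 s.
3. the slide, driven with the tab fully forward, presses the tree against the heel block with at least 4 N (contact force between slide and tree above 4 N and value of joint tab below 0.002 m and y of tree_heel in the frame of gauge below -0.127 m), for 0.2 s.
At the end, for the whole second after the job is handed in: The tree lies flat on the bed, within 15 mm of its middle line and 0.12 rad of its direction, its heel within 3 mm of the heel block; the slide still bears on its toe (over 0.5 N), the tab is within 2 mm of fully forward, everything is at rest and let go (contact force between slide and tree above 0.5 N and value of joint tab below 0.002 m and y of tree_heel in the frame of gauge below -0.127 m and x of tree in the frame of gauge between -0.015 and 0.015 m and z of tree in the frame of gauge below 0.014 m and angle between tree's own z axis and vertical below 0.08 rad and angle between the y axis of tree and the y axis of gauge, either way round below 0.12 rad and linear speed of tree below 0.01 m/s); the robot touches nothing.
It fails at once if the slide presses the tree with more than 18 N (contact force between slide and tree above 18 N).
It fails at once if the canister, brush, tin, scraper or key bowl is moved more than 30 mm (distance of any of canister, brush, tin, scraper, keybowl from where it was at the start of the episode above 0.03 m).
It also fails if it takes over 72 s, if anything falls off the work surface, if the arm or the gripper's body presses on something with over 40 N, if the wrist force passes 120 N, or if a joint passes its speed limit or range.

## Robot

A 6-joint arm with a two-finger parallel gripper is mounted at the origin on the work surface. World frame = base frame: x ahead of the robot, y to its left, z up, the work surface at z = 0. Lengths are in m, angles in rad, forces in N, time in s.
With the tool pointing down it reaches from about 0.375 to 0.975 m from the base axis. Payload 3.8 kg.
Tool frame: the origin (TCP) lies at the very end of the fingers, on their centre line; the grasp point (between the pads) lies 19 mm behind it; z points along the fingers, y is the line along which they close (so a half turn about z gives the same grasp; the last joint's range is limited). The gripper opens to 85 mm and grips with 20 to 120 N. Pads are 22 mm wide; open, the fingers measure 114 mm over their backs; the gripper's body (76 mm by 85 mm) begins 54 mm behind the grasp point. The pads swing forward as they close: fully open they stand 13 mm farther back than shut.
Start: joints at [1.188, 0.264, 1.604, -0, 1.274, -0.037], TCP at [0.229, 0.635, 0.231] pointing down, gripper open.
Joint ranges: [-2.63, 2.63], [-0.94, 2.18], [0.31, 2.57], [-1.31, 4.45], [0, 2.66], [-2.55, 2.55]. Speed limits (rad/s): [2.57, 2.57, 3.14, 3.14, 3.14, 3.14].

## Interface

Orientations are given as a rotation vector (axis times angle).
In Python, from workcell import read_state, read_camera, calibration, finish_job gives the robot as it stands.
- The arm moves only by the tool step_arm, never from a script. Its argument "commands" is a list of rows, each an object of numbers: "fingers": the gripper's target within -1 to 1 (shut at 1, half-way at 0, fully open at -1); "dx", "dy", "dz": the shift along the tool's x, y, z in m; "roll": the turn about the tool's z in degrees. In form: [{"fingers": .., "dx": .., "dy": .., "dz": .., "roll": ..}, ...]. A call has 1 to 8 rows; each row is the pose to reach, as a shift and turn from the pose commanded when the call began, along the tool's axes at that moment; what a row does not reach only later rows make up. A row lasts 1/8 s, in which the tool goes at most 62.5 mm and 10.7 degrees, less where a joint would pass 70% of its speed; a pose out of reach is approached as far as the arm can. A call with a gripper value outside its range is refused whole. The fingers move at their own pace and stop on an object; "squeeze" is the grip in N (left out, the last holds). Time passes only in rows, so rows that repeat a pose let the fingers close. It gives the time, the measured TCP pose, the force, the opening and the grip force at its end, in the units of the state.
- read_state(): the state, without advancing time (a new reading comes with each control period).
- read_camera(name): name is "scene" or "top"; returns (picture, depth): 400x640x3 uint8, blue, green, red; 400x640 float32, m along the optical axis (not along the pixel's ray), 0 where there is no reading.
- calibration(name): a dict with "intrinsics" (3x3 intrinsics, pixels), "world_to_cam" (4x4, takes a point from world to camera coordinates). Camera axes: x right, y up, looking along -z (the intrinsics and any distortion apply to the point x, -y, -z); pixel columns grow to the right and rows downward; lengths in m; the calibration is good to about 2 mm. A picture is of the moment at which its call begins. calibration takes no time and is no camera call.
- finish_job(): hands the job in; it is judged then, once.
The state is a dict: "time": time; "q": joint angles; "joint_vel": joint speeds; "joint_torque": joint torques, N m; "tool_pos": TCP position; "tcp_rot": TCP orientation; "wrist_force": force on the tool from outside, world axes, zero at the start; "torque": the same for the moment, N m; "width": opening from 0.0 (shut) to 1.0 (fully open); "grip_force": force on a finger pad.
Only numpy, scipy, OpenCV 4.12 (cv2) and the standard library are available. Lean on these libraries where they do the work, as an engineer would, in place of code of your own. Each camera call takes 0.05 s, during which the arm holds its last target. There are 200 camera calls.

## Working session

There is one attempt and no reset: what is moved stays moved. The work goes in short steps, Python scripts to look and compute and a tool call to move; the robot and the scene stay as the last step left them, time stands still between calls to the robot, and variables do not carry over. Pictures are saved under pics/ and viewed, at most 10 in all, crops included, and the job is handed in when it is done.

Besides the shell and the picture viewer there is one more tool, called after ">>>" as name(argument=value, ...), one argument or row to a line, values as JSON. step_arm: Moves the arm, as the interface text tells. Its arguments: {"type":"object","properties":{"commands":{"type":"array","items":{"type":"object","properties":{"fingers":{"type":"number"},"dx":{"type":"number"},"dy":{"type":"number"},"dz":{"type":"number"},"roll":{"type":"number"}}}},"squeeze":{"type":"number"}},"required":["commands"]}

```bash
mkdir -p pics; cat > h.py <<'E'
import numpy as np, cv2
from workcell import *
def shot(n,save=None):
    im,d=read_camera(n); im=im.copy()
    if save: cv2.imwrite('pics/%s.png'%save,im)
    return im,d
def cloud(n,d):
    c=calibration(n);K=np.array(c['intrinsics']);T=np.linalg.inv(np.array(c['world_to_cam']))
    v,u=np.mgrid[:400,:640]
    P=np.stack([(u-K[0,2])/K[0,0]*d,-(v-K[1,2])/K[1,1]*d,-d,np.ones_like(d)],-1)
    return (P@T.T)[...,:3]
E
python3 - <<'E'
from h import *
for n in ['scene','top']:
    im,d=shot(n,n+'0'); P=cloud(n,d); np.savez('pics/'+n+'0.npz',im=im,d=d,P=P)
    c=calibration(n); print({k:(np.round(v,3).tolist() if k!='name' else v) for k,v in c.items()})
s=read_state(); print({k:np.round(v,3).tolist() for k,v in s.items()})
E
```

```text
{'intrinsics': [[453.545, 0.0, 320.831], [0.0, 453.545, 199.565], [0.0, 0.0, 1.0]], 'world_to_cam': [[0.111, 0.994, -0.008, -0.095], [-0.749, 0.089, 0.657, 0.346], [0.653, -0.067, 0.754, -1.802], [0.0, 0.0, 0.0, 1.0]]}
{'intrinsics': [[502.985, 0.0, 319.271], [0.0, 502.985, 193.295], [0.0, 0.0, 1.0]], 'world_to_cam': [[0.013, -1.0, -0.013, 0.014], [0.991, 0.011, 0.131, -0.529], [-0.131, -0.015, 0.991, -1.218], [0.0, 0.0, 0.0, 1.0]]}
{'time': 0.1, 'q': [1.188, 0.265, 1.605, 0.0, 1.274, -0.037], 'joint_vel': [0.001, -0.003, -0.004, 0.001, 0.001, -0.0], 'joint_torque': [-0.001, -51.671, -36.859, -0.0, 0.006, 0.0], 'tool_pos': [0.229, 0.634, 0.23], 'tcp_rot': [-0.54, -3.094, 0.003], 'wrist_force': [-0.206, 0.186, 0.041], 'torque': [0.035, -0.069, 0.021], 'grip_force': 0.0, 'width': 1.0}
```

View pics/scene0.png

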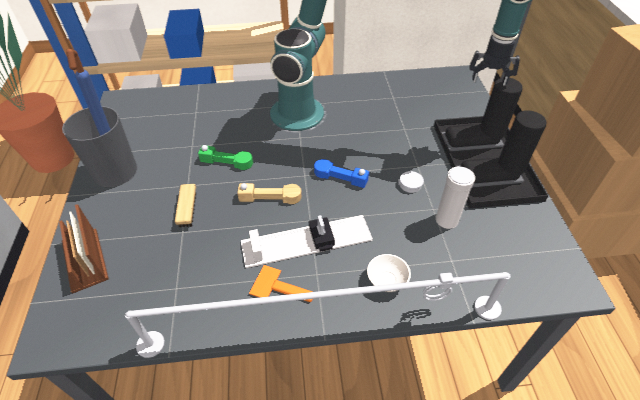

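View pics/top0.png

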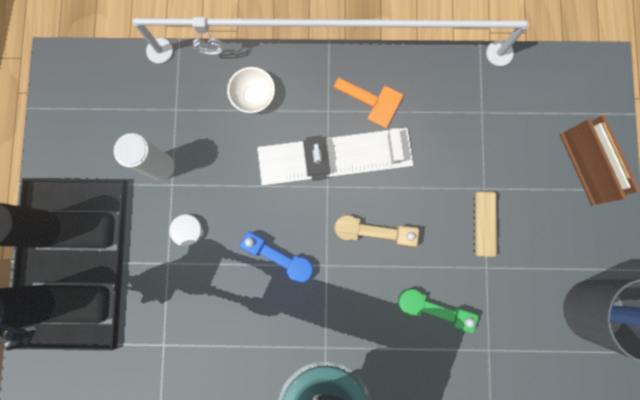

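The scene view shows the gauge (heel block at px 255,240, tab at 322,225) and the beech tree at (270,193). In the top view the gauge runs from (260,163) to (410,148), with its heel block at (400,147) and slide at (316,155). The tree runs from (347,228) to (417,236), ball at (411,236), so its heel is already on the heel-block side.

```bash
cat >> h.py <<'E'
def ray(n,uv,z):
    c=calibration(n);K=np.array(c['intrinsics']);T=np.linalg.inv(np.array(c['world_to_cam']))
    uv=np.atleast_2d(uv).astype(float)
    D=np.stack([(uv[:,0]-K[0,2])/K[0,0],-(uv[:,1]-K[1,2])/K[1,1],-np.ones(len(uv))],-1)@T[:3,:3].T
    o=T[:3,3]; return o+D*((z-o[2])/D[:,2])[:,None]
E
python3 - <<'E'
from h import *
f=np.load('pics/top0.npz');im,P=f['im'],f['P']
big=cv2.resize(im[100:270,230:450],None,fx=3.6,fy=3.4,interpolation=cv2.INTER_CUBIC);cv2.imwrite('pics/crop0.png',big)
X,Y,Z=P[...,0],P[...,1],P[...,2]
roi=np.zeros(Z.shape,bool);roi[115:190,245:425]=1
def rect(m,z=None,name=''):
    p=P[m][:,:2].astype(np.float32); r=cv2.minAreaRect(p); print(name,m.sum(),'c',np.round(r[0],4),'size',np.round(r[1],4),'ang',round(r[2],2),'zmed',np.median(P[m][:,2]).round(4)); return r
print('table z',np.median(Z[195:215,330:470]))
g=roi&(Z>0.005)&(Z<0.2); rect(g,name='gauge all')
bed=roi&(Z>0.005)&(Z<0.015); rect(bed,name='bed')
rect(roi&(Z>0.044)&(Z<0.056)&(np.arange(640)>370),name='heelblock')
rect(roi&(Z>0.036)&(Z<0.048)&(np.arange(640)<350),name='slide')
rect(roi&(Z>0.08)&(Z<0.1),name='tab')
roi2=np.zeros(Z.shape,bool);roi2[205:255,325:430]=1
t=roi2&(Z>0.008); rect(t,name='tree')
for a,b in((.025,.034),(.034,.0385),(.04,.05),(.052,.07)): rect(roi2&(Z>a)&(Z<b),name='tree%g'%a)
p=P[t][:,:2]; 
E
```

```text
table z -0.00023093242864091756
gauge all 6169 c [ 0.641  -0.0154] size [0.1946 0.4619] ang 0.64 zmed 0.0108
bed 4642 c [ 0.641  -0.0154] size [0.1946 0.4619] ang 0.64 zmed 0.0097
heelblock 60 c [ 0.6479 -0.1693] size [0.077  0.0261] ang 8.05 zmed 0.0531
slide 749 c [0.6215 0.0288] size [0.0906 0.0599] ang 8.0 zmed 0.042
tab 69 c [0.6218 0.027 ] size [0.0401 0.0099] ang 7.67 zmed 0.0889
tree 1372 c [ 0.4348 -0.1183] size [0.0997 0.2596] ang 9.28 zmed 0.0357
tree0.025 456 c [ 0.4385 -0.1136] size [0.1891 0.0602] ang 85.3 zmed 0.0319
tree0.034 427 c [ 0.4373 -0.122 ] size [0.2047 0.0575] ang 84.67 zmed 0.0358
tree0.04 315 c [ 0.4333 -0.1235] size [0.198  0.0496] ang 82.26 zmed 0.0453
tree0.052 63 c [ 0.4261 -0.1986] size [0.0291 0.0194] ang 65.79 zmed 0.0588
```

View pics/crop0.png

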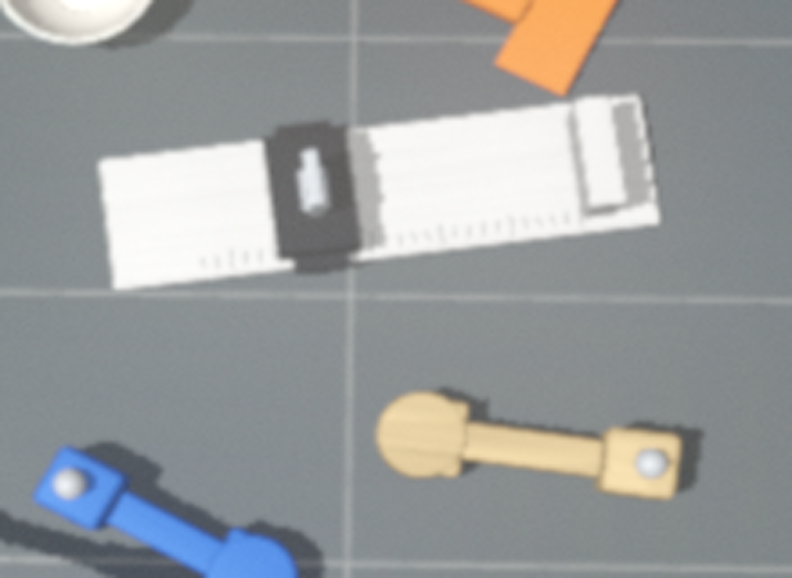

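```bash
python3 - <<'E'
from h import *
f=np.load('pics/top0.npz');im,P=f['im'],f['P']
hsv=cv2.cvtColor(im,cv2.COLOR_BGR2HSV)
Z=P[...,2]
roi=np.zeros(Z.shape,bool);roi[118:190,245:425]=1
# bed points: near z .01, cleaned by opening
m=(roi&(abs(Z-.01)<.004)).astype(np.uint8); m=cv2.morphologyEx(m,cv2.MORPH_OPEN,np.ones((3,3)))
n,l,s,c=cv2.connectedComponentsWithStats(((roi&(Z>.006)&(hsv[...,1]<60)).astype(np.uint8)))
k=1+np.argmax(s[1:,4]); mm=(l==k)
# project white/black gauge outline: long edges of bed, fit lines
for nm,pts in(('near',[(v:=np.where(mm[:,u]&(Z[:,u]<.02))[0].max(),u) for u in list(range(265,300))+list(range(335,405))]),('far',[(np.where(mm[:,u]&(Z[:,u]<.02))[0].min(),u) for u in list(range(265,300))+list(range(335,380))])):
    pts=np.array(pts,float); w=ray('top',pts[:,::-1]+[0,.5 if nm=='near' else -.5],.01)[:,:2].astype(np.float32)
    L=cv2.fitLine(w,cv2.DIST_HUBER,0,1e-4,1e-4).ravel(); print(nm,L, 'ang',np.degrees(np.arctan2(-L[0]*np.sign(L[1]),abs(L[1]))))
for nm,v0 in(('left',0),('right',0)):
    pts=[]
    for v in (range(152,178) if nm=='left' else range(135,160)):
        u=np.where(mm[v]&(Z[v]<.02))[0]; pts.append((u.min()-.5 if nm=='left' else u.max()+.5,v))
    w=ray('top',pts,.01)[:,:2].astype(np.float32);L=cv2.fitLine(w,cv2.DIST_HUBER,0,1e-4,1e-4).ravel(); print(nm,L)
# tree
roi2=np.zeros(Z.shape,bool);roi2[205:255,325:430]=1
t=roi2&(hsv[...,1]>70)&(hsv[...,0]>8)&(hsv[...,0]<30)
t=cv2.morphologyEx(t.astype(np.uint8),cv2.MORPH_OPEN,np.ones((3,3)))
ball=(np.array([[(x:=np.argwhere(roi2&(Z>.055)))[:,1].mean(),x[:,0].mean()]])); print('ball',ray('top',ball,.055))
# bar: columns 370..393 mid rows
cs=[]
for u in range(369,394):
    r=np.where(t[:,u])[0]; cs.append((u,(r.min()+r.max())/2,r.max()-r.min()+1))
cs=np.array(cs); w=ray('top',cs[:,:2],.033)[:,:2]; L=cv2.fitLine(w.astype(np.float32),cv2.DIST_HUBER,0,1e-4,1e-4).ravel(); print('bar',L,np.degrees(np.arctan2(-L[0],L[1])),'width px',cs[:,2].mean())
us=np.where(t.any(0))[0]; print('cols',us.min(),us.max(),[ (u,int(t[:,u].sum())) for u in range(us.min(),us.max()+1,3)])
d=np.array([L[0],L[1]]);d*=np.sign(d[1]); pp=ray('top',np.argwhere(t)[:,::-1],.036)[:,:2]@d; print('len .036',pp.min(),pp.max(),'ball',ray('top',ball,.055)[0,:2]@d, 'perp',L[2:])
qq=ray('top',np.argwhere(t)[:,::-1],.046)[:,:2]@d; print('heel end .046',qq.min())
E
```

```text
near [ 0.14160225 -0.98992366  0.5794639  -0.03256834] ang 8.140572
far [ 0.13939987 -0.99023616  0.6681741   0.05473333] ang 8.013121
left [0.9914151  0.13075197 0.6046347  0.17508297]
right [ 0.9885653   0.1507931   0.65111095 -0.21135898]
ball [[ 0.4267956  -0.17979347  0.055     ]]
bar [ 0.12619916  0.99200493  0.43375507 -0.13315706] -7.2500105 width px 10.64
cols 336 418 [(336, 10), (339, 18), (342, 22), (345, 23), (348, 24), (351, 23), (354, 21), (357, 21), (360, 12), (363, 11), (366, 11), (369, 10), (372, 11), (375, 11), (378, 10), (381, 11), (384, 10), (387, 11), (390, 11), (393, 11), (396, 15), (399, 18), (402, 18), (405, 14), (408, 8), (411, 8), (414, 12), (417, 13)]
len .036 -0.1677636854773925 0.035528960295900365 ball -0.12449476776414654 perp [ 0.43375507 -0.13315706]
heel end .046 -0.16602638773206888
```

```bash
cat >> h.py <<'E'
from scipy.spatial.transform import Rotation as R
TH=np.radians(8.05); GO=np.array([.6289,-.0280]); EX=np.array([np.cos(TH),np.sin(TH)]); EY=np.array([-np.sin(TH),np.cos(TH)])
def gw(x,y): return GO+x*EX+y*EY
def st():
    s=read_state(); M=R.from_rotvec(s['tcp_rot']).as_matrix(); return s,M
def go(p,ydeg=None):
    """shift in tool axes to world TCP p, tool y axis to yaw ydeg (mod 180)"""
    s,M=st(); d=M.T@(np.array(p)-s['tool_pos']); a=np.degrees(np.arctan2(M[1,1],M[0,1])); r=0
    if ydeg is not None: r=-((ydeg-a+90)%180-90)
    print('mm',np.round(d*1000,1),'roll',round(r,1),'dist',np.linalg.norm(d).round(3))
E
python3 - <<'E'
from h import *
go([.6220,.0270,.17],98)
go([.6220,.0270,.052],98)
E
```

```text
mm [-576.1 -438.    60.9] roll -27.8 dist 0.726
mm [-576.1 -437.7  178.9] roll -27.8 dist 0.745
```

>>> step_arm(
  commands=[
    {"fingers": -0.2, "dx": -0.05, "dy": -0.038, "dz": 0, "roll": -10},
    {"fingers": -0.2, "dx": -0.576, "dy": -0.438, "dz": 0.061, "roll": -27.8},
    {"fingers": -0.2, "dx": -0.576, "dy": -0.438, "dz": 0.061, "roll": -27.8},
    {"fingers": -0.2, "dx": -0.576, "dy": -0.438, "dz": 0.061, "roll": -27.8},
    {"fingers": -0.2, "dx": -0.576, "dy": -0.438, "dz": 0.061, "roll": -27.8},
    {"fingers": -0.2, "dx": -0.576, "dy": -0.438, "dz": 0.061, "roll": -27.8},
    {"fingers": -0.2, "dx": -0.576, "dy": -0.438, "dz": 0.061, "roll": -27.8},
    {"fingers": -0.2, "dx": -0.576, "dy": -0.438, "dz": 0.061, "roll": -27.8},
  ],
  squeeze=40,
)

```text
time: 1.1
tool_pos: [0.5001, 0.2152, 0.1907]
tcp_rot: [0.219, -3.134, -0.0]
wrist_force: [0.8, 0.4, -0.3]
width: 0.603
grip_force: 0.0
```

```bash
python3 - <<'E'
from h import *
go([.6220,.0270,.16],98)
E
```

```text
mm [ -94.6 -203.3   30.7] roll -0.0 dist 0.226
```

>>> step_arm(
  commands=[
    {"fingers": -0.2, "dx": -0.095, "dy": -0.203, "dz": 0.03, "roll": 0},
    {"fingers": -0.2, "dx": -0.095, "dy": -0.203, "dz": 0.03, "roll": 0},
    {"fingers": -0.2, "dx": -0.095, "dy": -0.203, "dz": 0.03, "roll": 0},
    {"fingers": -0.2, "dx": -0.095, "dy": -0.203, "dz": 0.03, "roll": 0},
    {"fingers": -0.2, "dx": -0.095, "dy": -0.203, "dz": 0.03, "roll": 0},
    {"fingers": -0.2, "dx": -0.095, "dy": -0.203, "dz": 0.03, "roll": 0},
  ],
)

```text
time: 1.85
tool_pos: [0.6211, 0.0296, 0.1605]
tcp_rot: [0.218, -3.133, -0.001]
wrist_force: [0.5, 0.2, -0.2]
width: 0.6
grip_force: 0.0
```

```bash
python3 - <<'E'
from h import *
go([.6220,.0270,.052],98)
E
```

```text
mm [ -0.7  -2.8 108.5] roll -0.0 dist 0.109
```

>>> step_arm(
  commands=[
    {"fingers": -0.2, "dx": 0, "dy": 0, "dz": 0.06, "roll": 0},
    {"fingers": -0.2, "dx": 0, "dy": 0, "dz": 0.108, "roll": 0},
    {"fingers": -0.2, "dx": 0, "dy": 0, "dz": 0.108, "roll": 0},
    {"fingers": 1, "dx": 0, "dy": 0, "dz": 0.108, "roll": 0},
    {"fingers": 1, "dx": 0, "dy": 0, "dz": 0.108, "roll": 0},
    {"fingers": 1, "dx": 0, "dy": 0, "dz": 0.108, "roll": 0},
    {"fingers": 1, "dx": 0, "dy": 0, "dz": 0.108, "roll": 0},
    {"fingers": 1, "dx": 0, "dy": 0, "dz": 0.108, "roll": 0},
  ],
)

```text
time: 2.85
tool_pos: [0.6243, 0.0293, 0.0564]
tcp_rot: [-0.218, 3.129, -0.0]
wrist_force: [-0.7, -0.2, 7.6]
width: 0.112
grip_force: 41.3
```

```bash
python3 - <<'E'
from h import *
s,M=st(); print(s['tool_pos'],s['width'],s['grip_force'],s['wrist_force'],'tooly',M[:,1])
go([*gw(0.0006,.0555+.085),.052],98)
E
```

```text
[0.6243254  0.02934472 0.05639049] 0.11224468384557823 41.26692473888397 [-0.68260359 -0.18770987  7.60349834] tooly [-1.38930451e-01  9.90301958e-01 -6.02045767e-04]
mm [ 3.  83.1  4.3] roll -0.0 dist 0.083
```

>>> step_arm(
  commands=[
    {"fingers": 1, "dx": 0, "dy": 0.01, "dz": -0.004, "roll": 0},
    {"fingers": 1, "dx": 0, "dy": 0.025, "dz": -0.004, "roll": 0},
    {"fingers": 1, "dx": 0, "dy": 0.04, "dz": -0.004, "roll": 0},
    {"fingers": 1, "dx": 0, "dy": 0.055, "dz": -0.004, "roll": 0},
    {"fingers": 1, "dx": 0, "dy": 0.07, "dz": -0.004, "roll": 0},
    {"fingers": 1, "dx": 0, "dy": 0.085, "dz": -0.004, "roll": 0},
    {"fingers": 1, "dx": 0, "dy": 0.092, "dz": -0.004, "roll": 0},
    {"fingers": 1, "dx": 0, "dy": 0.092, "dz": -0.004, "roll": 0},
  ],
  squeeze=60,
)

```text
time: 3.85
tool_pos: [0.6112, 0.12, 0.0567]
tcp_rot: [-0.219, 3.129, -0.002]
wrist_force: [9.3, -1.4, -11.4]
width: 0.104
grip_force: 60.7
```

```bash
python3 - <<'E'
from h import *
s,M=st(); print(s['tool_pos'],(s['tool_pos'][:2]-GO)@EX,(s['tool_pos'][:2]-GO)@EY,s['wrist_force'])
im,d=shot('top','t1');P=cloud('top',d);Z=P[...,2]
im2,d2=shot('scene','s1')
m=(abs(Z-.042)<.005)&(im.max(2)<80);m[:115]=0;m[190:]=0;m[:,:245]=0;m[:,425:]=0
q=(P[m][:,:2]-GO)@np.stack([EX,EY],1); print(m.sum(),np.percentile(q,[2,50,98],axis=0))
E
```

```text
[0.61121336 0.11996543 0.05666658] 0.0032083089851087238 0.1489841998202219 [  9.26407483  -1.38505076 -11.41764832]Traceback (most recent call last):
  File "<stdin>", line 6, in <module>
    return _quantile_unchecked(
        a, q, axis, out, overwrite_input, method, keepdims, weights)
    return _ureduce(a,
                    func=_quantile_ureduce_func,
    ...<5 lines>...
                    overwrite_input=overwrite_input,
                    method=method)
    r = func(a, **kwargs)
    result = _quantile(arr,
                       quantiles=q,
    ...<2 lines>...
                       out=out,
                       weights=wgt)
    slices_having_nans = np.isnan(arr[-1, ...])
                                  ~~~^^^^^^^^^
IndexError: index -1 is out of bounds for axis 0 with size 0
```

>>> step_arm(
  commands=[
    {"fingers": 0.3, "dx": 0, "dy": 0, "dz": 0, "roll": 0},
    {"fingers": 0.3, "dx": 0, "dy": 0, "dz": 0, "roll": 0},
    {"fingers": 0.2, "dx": 0, "dy": 0, "dz": 0, "roll": 0},
    {"fingers": 0.2, "dx": 0, "dy": 0, "dz": -0.06, "roll": 0},
    {"fingers": 0.2, "dx": 0, "dy": 0, "dz": -0.1, "roll": 0},
    {"fingers": 0.2, "dx": 0, "dy": 0, "dz": -0.1, "roll": 0},
    {"fingers": 0.2, "dx": 0, "dy": 0, "dz": -0.1, "roll": 0},
  ],
)

```text
time: 4.82
tool_pos: [0.6087, 0.1204, 0.157]
tcp_rot: [0.219, -3.134, -0.0]
wrist_force: [-0.8, 0.3, -1.3]
width: 0.403
grip_force: 0.0
```

```bash
python3 - <<'E'
from h import *
s,M=st(); print(s['tool_pos'],(s['tool_pos'][:2]-GO)@EX,(s['tool_pos'][:2]-GO)@EY,s['wrist_force'])
go([.4338,-.1332,.12],-7.25)
E
```

```text
[0.6086595  0.1204171  0.15703953] 0.0007428637421355924 0.14978906148253196 [-0.77440348  0.31999039 -1.2666319 ]
mm [ 208.4 -226.9   37.1] roll -74.8 dist 0.31
```

>>> step_arm(
  commands=[
    {"fingers": -0.4, "dx": 0.021, "dy": -0.023, "dz": 0.0, "roll": 10.5},
    {"fingers": -0.4, "dx": 0.06, "dy": -0.065, "dz": 0.0, "roll": 21},
    {"fingers": -0.4, "dx": 0.1, "dy": -0.11, "dz": 0.0, "roll": 31.5},
    {"fingers": -0.4, "dx": 0.14, "dy": -0.15, "dz": 0.0, "roll": 42},
    {"fingers": -0.4, "dx": 0.18, "dy": -0.19, "dz": 0.0, "roll": 52.5},
    {"fingers": -0.4, "dx": 0.208, "dy": -0.227, "dz": 0.0, "roll": 63},
    {"fingers": -0.4, "dx": 0.208, "dy": -0.227, "dz": 0.02, "roll": 73.5},
    {"fingers": -0.4, "dx": 0.208, "dy": -0.227, "dz": 0.037, "roll": 84},
  ],
)

```text
time: 5.82
tool_pos: [0.4326, -0.1335, 0.1179]
tcp_rot: [-1.943, -2.465, 0.001]
wrist_force: [-0.4, 0.1, 0.1]
width: 0.706
grip_force: 0.0
```

```bash
python3 - <<'E'
from h import *
go([.4338,-.1332,.12],-7.25)
im,d=shot('top','t2');P=cloud('top',d);Z=P[...,2]
np.savez('pics/t2.npz',P=P,im=im)
q=(P[...,:2]-GO)@np.stack([EX,EY],1)
g=(abs(q[...,0])<.05)&(q[...,1]>-.19)&(q[...,1]<.22)
for a,b in((.036,.045),(.083,.095)):
    m=g&(Z>a)&(Z<b)&(q[...,1]>0); print(m.sum(),np.percentile(q[m],[3,50,97],axis=0).round(4))
E
```

```text
mm [ 0.   1.2 -2.1] roll 20.8 dist 0.002
652 [[-0.043   0.1149]
 [-0.0036  0.1394]
 [ 0.0433  0.1719]]
68 [[-1.820e-02  1.451e-01]
 [ 1.000e-04  1.494e-01]
 [ 2.000e-02  1.540e-01]]
```

>>> step_arm(
  commands=[
    {"fingers": -0.4, "dx": 0, "dy": 0.001, "dz": 0, "roll": 10.5},
    {"fingers": -0.4, "dx": 0, "dy": 0.001, "dz": 0.03, "roll": 20.8},
    {"fingers": -0.4, "dx": 0, "dy": 0.001, "dz": 0.08, "roll": 20.8},
    {"fingers": -0.4, "dx": 0, "dy": 0.001, "dz": 0.113, "roll": 20.8},
    {"fingers": -0.4, "dx": 0, "dy": 0.001, "dz": 0.113, "roll": 20.8},
    {"fingers": -0.4, "dx": 0, "dy": 0.001, "dz": 0.113, "roll": 20.8},
  ],
)

```text
time: 6.62
tool_pos: [0.4359, -0.1331, 0.0076]
tcp_rot: [-2.348, -2.087, 0.0]
wrist_force: [0.6, 0.5, 0.2]
width: 0.698
grip_force: 0.0
```

```bash
python3 - <<'E'
from h import *
s,M=st(); print(s['wrist_force']);go([.4338,-.1332,.005],-7.25)
E
```

```text
[0.61727571 0.48540606 0.20313852]
mm [-0.4 -2.   2.6] roll 0.5 dist 0.003
```

>>> step_arm(
  commands=[
    {"fingers": 0.2, "dx": 0, "dy": -0.001, "dz": 0.001, "roll": 0.5},
    {"fingers": 1, "dx": 0, "dy": -0.001, "dz": 0.001, "roll": 0.5},
    {"fingers": 1, "dx": 0, "dy": -0.001, "dz": 0.001, "roll": 0.5},
    {"fingers": 1, "dx": 0, "dy": -0.001, "dz": 0.001, "roll": 0.5},
    {"fingers": 1, "dx": 0, "dy": -0.001, "dz": 0.001, "roll": 0.5},
    {"fingers": 1, "dx": 0, "dy": -0.001, "dz": 0.001, "roll": 0.5},
    {"fingers": 1, "dx": 0, "dy": -0.001, "dz": 0.001, "roll": 0.5},
  ],
  squeeze=60,
)

```text
time: 7.5
tool_pos: [0.4355, -0.1333, 0.0075]
tcp_rot: [2.357, 2.074, 0.001]
wrist_force: [-1.5, 0.1, 7.0]
width: 0.298
grip_force: 60.3
```

```bash
python3 - <<'E'
from h import *
s,M=st(); print(s['tool_pos'],s['wrist_force'],np.degrees(np.arctan2(M[1,1],M[0,1])))
im,d=shot('top');P=cloud('top',d);Z=P[...,2]
d0=np.array([.1262,.992]); q=P[...,:2]@d0
hsv=cv2.cvtColor(im,cv2.COLOR_BGR2HSV)
t=(hsv[...,1]>70)&(hsv[...,0]>8)&(hsv[...,0]<30); t[:205]=0;t[255:]=0;t[:,:325]=0;t[:,430:]=0
uv=np.argwhere(t)[:,::-1]
print('nose s',(ray('top',uv,.036)[:,:2]@d0).max(),'heel s',(ray('top',uv,.046)[:,:2]@d0).min(),'tcp s',s['tool_pos'][:2]@d0)
E
```

```text
[ 0.43554496 -0.13333023  0.00754374] [-1.495055    0.05682366  7.01940359] -7.3003037057013325
nose s 0.035196905934366814 heel s -0.02806025468713832 tcp s -0.07729781866086782
```

>>> step_arm(
  commands=[
    {"fingers": 1, "dx": 0, "dy": 0, "dz": -0.03, "roll": 0},
    {"fingers": 1, "dx": 0, "dy": 0, "dz": -0.07, "roll": 0},
    {"fingers": 1, "dx": 0, "dy": 0, "dz": -0.085, "roll": 0},
    {"fingers": 1, "dx": 0, "dy": 0, "dz": -0.085, "roll": -5},
    {"fingers": 1, "dx": 0, "dy": 0, "dz": -0.085, "roll": -10},
    {"fingers": 1, "dx": 0, "dy": 0, "dz": -0.085, "roll": -15.3},
    {"fingers": 1, "dx": 0, "dy": 0, "dz": -0.085, "roll": -15.3},
  ],
)

```text
time: 8.43
tool_pos: [0.4338, -0.1327, 0.0902]
tcp_rot: [-2.062, -2.369, 0.001]
wrist_force: [-0.8, 0.4, -3.2]
width: 0.29
grip_force: 59.9
```

```bash
python3 - <<'E'
from h import *
s,M=st(); print(s['tool_pos'],s['wrist_force'],s['width'])
go([*gw(0,-.030),.09],8.05)
E
```

```text
[ 0.43380998 -0.13265064  0.09019663] [-0.8352345   0.39708178 -3.24685282] 0.2903131878462944
mm [ 46.7 207.7  -0. ] roll -0.1 dist 0.213
```

>>> step_arm(
  commands=[
    {"fingers": 1, "dx": 0.007, "dy": 0.03, "dz": 0, "roll": 0},
    {"fingers": 1, "dx": 0.018, "dy": 0.08, "dz": 0, "roll": 0},
    {"fingers": 1, "dx": 0.03, "dy": 0.13, "dz": 0, "roll": 0},
    {"fingers": 1, "dx": 0.04, "dy": 0.18, "dz": 0, "roll": 0},
    {"fingers": 1, "dx": 0.047, "dy": 0.208, "dz": 0, "roll": 0},
    {"fingers": 1, "dx": 0.047, "dy": 0.208, "dz": 0, "roll": 0},
    {"fingers": 1, "dx": 0.047, "dy": 0.208, "dz": 0, "roll": 0},
    {"fingers": 1, "dx": 0.047, "dy": 0.208, "dz": 0, "roll": 0},
  ],
)

```text
time: 9.43
tool_pos: [0.6326, -0.0579, 0.0905]
tcp_rot: [-2.062, -2.369, 0.002]
wrist_force: [0.0, 0.0, -2.5]
width: 0.295
grip_force: 60.2
```

```bash
python3 - <<'E'
from h import *
s,M=st(); print(s['tool_pos'],s['wrist_force'],s['width'])
go([*gw(0,-.030),.0185],8.05)
im,d=shot('top','t3');im2,d2=shot('scene','s3')
c=im[90:250,200:450]; cv2.imwrite('pics/crop3.png',np.vstack([cv2.resize(c,(470,300)),cv2.resize(im2[150:310,220:470],(470,300))]))
E
```

```text
[ 0.63259652 -0.05786994  0.09049199] [ 0.03772609  0.03721659 -2.47203448] 0.2954412702744269
mm [ 0.1  0.6 72. ] roll -0.1 dist 0.072
```

View pics/crop3.png

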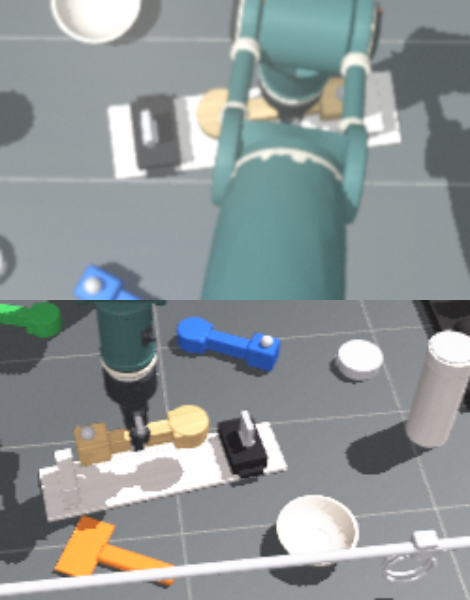

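The tree hangs level over the bed between heel block and slide, parallel to the gauge. The slide (155,130 in the crop) is clear of its toe (220,115).

>>> step_arm(
  commands=[
    {"fingers": 1, "dx": 0, "dy": 0, "dz": 0.04, "roll": 0},
    {"fingers": 1, "dx": 0, "dy": 0, "dz": 0.06, "roll": 0},
    {"fingers": 1, "dx": 0, "dy": 0, "dz": 0.068, "roll": 0},
    {"fingers": 1, "dx": 0, "dy": 0, "dz": 0.072, "roll": 0},
    {"fingers": 1, "dx": 0, "dy": 0, "dz": 0.072, "roll": 0},
    {"fingers": 1, "dx": 0, "dy": 0, "dz": 0.072, "roll": 0},
  ],
)

```text
time: 10.28
tool_pos: [0.635, -0.0576, 0.0203]
tcp_rot: [2.06, 2.37, 0.002]
wrist_force: [0.3, 0.5, -3.4]
width: 0.291
grip_force: 60.0
```

```bash
python3 - <<'E'
from h import *
s,M=st(); print(s['tool_pos'],s['wrist_force'],s['width'])
go([*gw(0,-.030),.0175],8.05)
E
```

```text
[ 0.63504946 -0.05758657  0.02025751] [ 0.31016407  0.45448364 -3.42499244] 0.29102258687298
mm [ 0.2 -2.   2.8] roll -0.1 dist 0.003
```

>>> step_arm(
  commands=[
    {"fingers": 1, "dx": 0, "dy": -0.002, "dz": 0.002, "roll": 0},
    {"fingers": 1, "dx": 0, "dy": -0.002, "dz": 0.0035, "roll": 0},
    {"fingers": 1, "dx": 0, "dy": -0.002, "dz": 0.0035, "roll": 0},
  ],
)

```text
time: 10.65
tool_pos: [0.6326, -0.0579, 0.0176]
tcp_rot: [2.061, 2.37, 0.001]
wrist_force: [-3.1, 0.7, 6.6]
width: 0.291
grip_force: 61.4
```

Contact with the bed (upward 6.6 N). Release and lift.

>>> step_arm(
  commands=[
    {"fingers": 0, "dx": 0, "dy": 0, "dz": -0.001, "roll": 0},
    {"fingers": -0.2, "dx": 0, "dy": 0, "dz": -0.001, "roll": 0},
    {"fingers": -0.2, "dx": 0, "dy": 0, "dz": -0.001, "roll": 0},
    {"fingers": -0.2, "dx": 0, "dy": 0, "dz": -0.03, "roll": 0},
    {"fingers": -0.2, "dx": 0, "dy": 0, "dz": -0.08, "roll": 0},
    {"fingers": -0.2, "dx": 0, "dy": 0, "dz": -0.13, "roll": 0},
    {"fingers": -0.2, "dx": 0, "dy": 0, "dz": -0.14, "roll": 0},
    {"fingers": -0.2, "dx": 0, "dy": 0, "dz": -0.14, "roll": 0},
  ],
)

```text
time: 11.65
tool_pos: [0.6326, -0.0578, 0.1564]
tcp_rot: [2.06, 2.37, 0.002]
wrist_force: [-0.4, -0.8, -1.2]
width: 0.601
grip_force: 0.0
```

```bash
python3 - <<'E'
from h import *
go([*gw(0,.200),.15],98)
E
```

```text
mm [230.    0.3   6.3] roll 90.0 dist 0.23
```

>>> step_arm(
  commands=[
    {"fingers": 1, "dx": 0.03, "dy": 0, "dz": 0, "roll": 0},
    {"fingers": 1, "dx": 0.08, "dy": 0, "dz": 0, "roll": 0},
    {"fingers": 1, "dx": 0.13, "dy": 0, "dz": 0, "roll": 0},
    {"fingers": 1, "dx": 0.18, "dy": 0, "dz": 0, "roll": 0},
    {"fingers": 1, "dx": 0.22, "dy": 0, "dz": 0, "roll": 0},
    {"fingers": 1, "dx": 0.22, "dy": 0, "dz": 0, "roll": 0},
    {"fingers": 1, "dx": 0.22, "dy": 0, "dz": 0, "roll": 0},
  ],
)

```text
time: 12.52
tool_pos: [0.6003, 0.1595, 0.1535]
tcp_rot: [-2.06, -2.37, 0.005]
wrist_force: [-0.1, -0.1, 0.1]
width: -0.003
grip_force: 0.0
```

```bash
python3 - <<'E'
from h import *
s,M=st(); print(s['wrist_force'],s['width']);go([*gw(0,.190),.056],None)
im,d=shot('top','t4');P=cloud('top',d);Z=P[...,2]
q=(P[...,:2]-GO)@np.stack([EX,EY],1)
hsv=cv2.cvtColor(im,cv2.COLOR_BGR2HSV)
g=(abs(q[...,0])<.06)&(q[...,1]>-.19)&(q[...,1]<.12)
t=g&(hsv[...,1]>60)&(hsv[...,0]>8)&(hsv[...,0]<30)
uv=np.argwhere(t)[:,::-1]
G=lambda z:(ray('top',uv,z)[:,:2]-GO)@np.stack([EX,EY],1)
a=G(.046);print('nose',a[:,1].max(),'heel(z.056)',G(.056)[:,1].min(),t.sum())
b=a[(a[:,1]>-.055)&(a[:,1]<.0)] ; 
bar=(G(.043));k=(bar[:,1]>-.055)&(bar[:,1]<.005)&(abs(bar[:,0])<.02)
ys=bar[k];pf=np.polyfit(ys[:,1],ys[:,0],1);print('bar fit slope,x0',pf,'x',ys[:,0].min(),ys[:,0].max(),k.sum())
for zz,nm in((.036,'slide'),(.083,'tab')):
    m=(abs(q[...,0])<.048)&(q[...,1]>.09)&(q[...,1]<.2)&(abs(Z-zz-.0055)<.006); print(nm,m.sum(),np.percentile(q[m],[3,50,97],axis=0).round(4).tolist())
cv2.imwrite('pics/crop4.png',cv2.resize(im[90:250,200:450],(780,500)))
E
```

```text
[-0.11315016 -0.0542111   0.12913038] -0.0025225820460511614
mm [ 0.4  2.4 97.5] roll 0 dist 0.097
nose 0.08155293606558957 heel(z.056) -0.12137067531914768 1035
bar fit slope,x0 [ 0.00186528 -0.00205167] x -0.014241070633548064 0.010104546098200985 229
slide 588 [[-0.0427, 0.1148], [-0.0006, 0.1345], [0.043, 0.1621]]
tab 69 [[-0.0175, 0.1448], [0.0006, 0.1492], [0.0199, 0.1538]]
```

View pics/crop4.png

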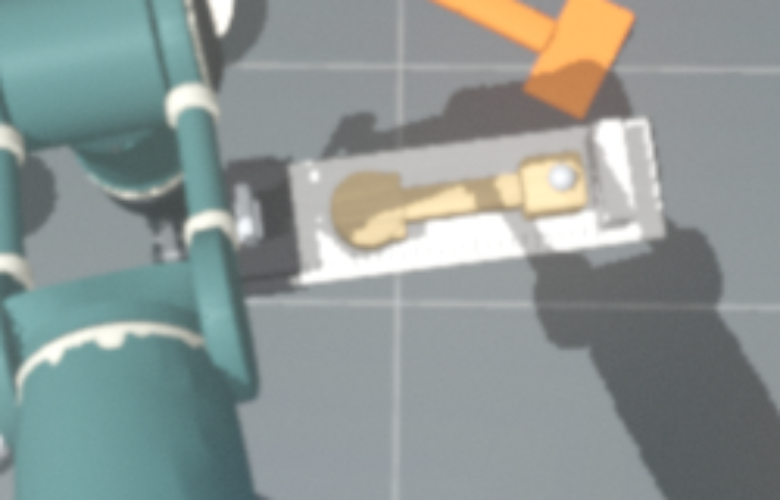

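Tree lies straight on the bed (axis x ≈ −2 mm, heel ≈ −122 mm, nose ≈ +82 mm), slide at left clear of the toe. Now descend behind the tab with shut fingers.

>>> step_arm(
  commands=[
    {"fingers": 1, "dx": 0.002, "dy": 0.001, "dz": 0.04, "roll": 0},
    {"fingers": 1, "dx": 0.002, "dy": 0.001, "dz": 0.08, "roll": 0},
    {"fingers": 1, "dx": 0.002, "dy": 0.001, "dz": 0.097, "roll": 0},
    {"fingers": 1, "dx": 0.002, "dy": 0.001, "dz": 0.097, "roll": 0},
    {"fingers": 1, "dx": 0.002, "dy": 0.001, "dz": 0.097, "roll": 0},
  ],
)

```text
time: 13.2
tool_pos: [0.6037, 0.1621, 0.0602]
tcp_rot: [2.061, 2.369, 0.003]
wrist_force: [0.2, 0.5, 0.8]
width: -0.0
grip_force: 0.0
```

```bash
cat >> h.py <<'E'
def rep():
    s,M=st(); p=s['tool_pos'][:2]-GO; f=s['wrist_force'][:2]
    print('t',round(s['time'],2),'gx %.1f gy %.1f z %.1f'%(p@EX*1e3,p@EY*1e3,s['tool_pos'][2]*1e3),'Fx %.2f Fy %.2f Fz %.2f'%(f@EX,f@EY,s['wrist_force'][2]))
E
python3 - <<'E'
from h import *
rep()
s,M=st();print(M.round(3))
E
```

```text
t 13.2 gx 1.7 gy 191.7 z 60.2 Fx 0.28 Fy 0.47 Fz 0.82
[[-0.138  0.99   0.003]
 [ 0.99   0.138  0.001]
 [ 0.     0.003 -1.   ]]
```

>>> step_arm(
  commands=[
    {"fingers": 1, "dx": -0.01, "dy": 0, "dz": 0.001, "roll": 0},
    {"fingers": 1, "dx": -0.02, "dy": 0, "dz": 0.001, "roll": 0},
    {"fingers": 1, "dx": -0.028, "dy": 0, "dz": 0.001, "roll": 0},
    {"fingers": 1, "dx": -0.036, "dy": 0, "dz": 0.001, "roll": 0},
    {"fingers": 1, "dx": -0.044, "dy": 0, "dz": 0.001, "roll": 0},
    {"fingers": 1, "dx": -0.052, "dy": 0, "dz": 0.001, "roll": 0},
    {"fingers": 1, "dx": -0.056, "dy": 0, "dz": 0.001, "roll": 0},
    {"fingers": 1, "dx": -0.058, "dy": 0, "dz": 0.001, "roll": 0},
  ],
)

```text
time: 14.2
tool_pos: [0.6103, 0.1061, 0.0579]
tcp_rot: [-2.061, -2.369, -0.003]
wrist_force: [-1.3, 6.0, 1.5]
width: 0.0
grip_force: 3.2
```

```bash
python3 - <<'E'
from h import *
rep()
im,d=shot('top','t5');P=cloud('top',d);Z=P[...,2]
q=(P[...,:2]-GO)@np.stack([EX,EY],1)
for zz,nm in((.036,'slide'),(.083,'tab')):
    m=(abs(q[...,0])<.048)&(q[...,1]>.06)&(q[...,1]<.2)&(abs(Z-zz-.0055)<.004)&(im.max(2)<(300 if nm=='tab' else 90)); print(nm,m.sum(),np.percentile(q[m],[3,50,97],axis=0).round(4).tolist() if m.any() else '')
cv2.imwrite('pics/crop5.png',cv2.resize(im[90:250,200:450],(780,500)))
E
```

```text
t 14.2 gx 0.4 gy 135.3 z 57.9 Fx -0.49 Fy 6.16 Fz 1.48
slide 0 
tab 15 [[-0.0184, 0.1157], [-0.0157, 0.1194], [-0.0096, 0.1244]]
```

View pics/crop5.png

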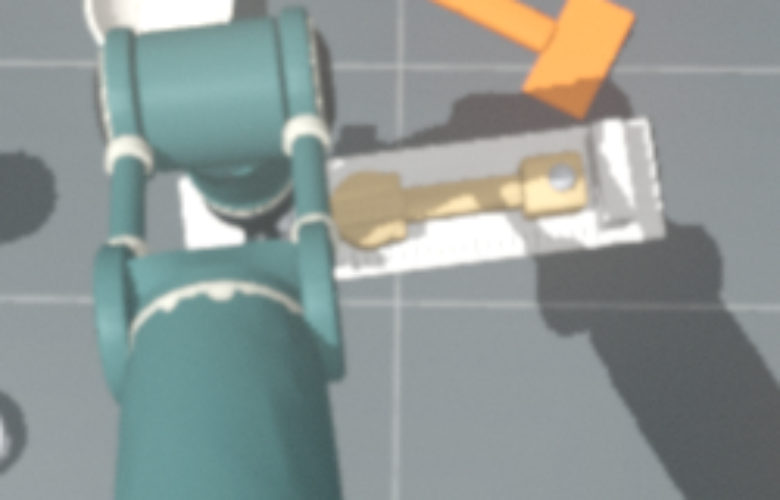

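The slide is dragging evenly at about 6 N; the toe (330,205) is still just clear of it. Advancing slowly.

>>> step_arm(
  commands=[
    {"fingers": 1, "dx": -0.003, "dy": 0, "dz": 0, "roll": 0},
    {"fingers": 1, "dx": -0.006, "dy": 0, "dz": 0, "roll": 0},
    {"fingers": 1, "dx": -0.008, "dy": 0, "dz": 0, "roll": 0},
    {"fingers": 1, "dx": -0.01, "dy": 0, "dz": 0, "roll": 0},
    {"fingers": 1, "dx": -0.012, "dy": 0, "dz": 0, "roll": 0},
    {"fingers": 1, "dx": -0.014, "dy": 0, "dz": 0, "roll": 0},
    {"fingers": 1, "dx": -0.015, "dy": 0, "dz": 0, "roll": 0},
    {"fingers": 1, "dx": -0.016, "dy": 0, "dz": 0, "roll": 0},
  ],
)

```text
time: 15.25
tool_pos: [0.6125, 0.0909, 0.0579]
tcp_rot: [-2.061, -2.369, -0.004]
wrist_force: [-1.1, 8.8, 1.5]
width: 0.0
grip_force: 4.0
```

```bash
python3 -c "
from h import *
rep()"
```

```text
t 15.25 gx 0.4 gy 120.0 z 57.9 Fx 0.17 Fy 8.83 Fz 1.47
```

>>> step_arm(
  commands=[
    {"fingers": 1, "dx": -0.001, "dy": 0, "dz": 0, "roll": 0},
    {"fingers": 1, "dx": -0.002, "dy": 0, "dz": 0, "roll": 0},
    {"fingers": 1, "dx": -0.003, "dy": 0, "dz": 0, "roll": 0},
    {"fingers": 1, "dx": -0.004, "dy": 0, "dz": 0, "roll": 0},
  ],
)

```text
time: 15.75
tool_pos: [0.6131, 0.087, 0.058]
tcp_rot: [-2.061, -2.369, -0.004]
wrist_force: [-2.2, 8.1, 1.4]
width: -0.001
grip_force: 4.0
```

```bash
python3 -c "
from h import *
rep()"
```

```text
t 15.75 gx 0.4 gy 116.0 z 58.0 Fx -1.02 Fy 8.36 Fz 1.37
```

Now finer steps.

>>> step_arm(
  commands=[
    {"fingers": 1, "dx": -0.0005, "dy": 0, "dz": 0, "roll": 0},
    {"fingers": 1, "dx": -0.001, "dy": 0, "dz": 0, "roll": 0},
    {"fingers": 1, "dx": -0.0015, "dy": 0, "dz": 0, "roll": 0},
  ],
)

```text
time: 16.12
tool_pos: [0.6133, 0.0855, 0.058]
tcp_rot: [-2.061, -2.369, -0.004]
wrist_force: [-0.7, 8.2, 2.1]
width: 0.003
grip_force: 4.3
```

>>> step_arm(
  commands=[
    {"fingers": 1, "dx": -0.0005, "dy": 0, "dz": 0, "roll": 0},
    {"fingers": 1, "dx": -0.0005, "dy": 0, "dz": 0, "roll": 0},
  ],
)

```text
time: 16.38
tool_pos: [0.6133, 0.0854, 0.058]
tcp_rot: [-2.061, -2.368, -0.005]
wrist_force: [-0.7, 8.7, 1.1]
width: 0.004
grip_force: 4.7
```

>>> step_arm(
  commands=[
    {"fingers": 1, "dx": -0.0005, "dy": 0, "dz": 0, "roll": 0},
    {"fingers": 1, "dx": -0.0005, "dy": 0, "dz": 0, "roll": 0},
  ],
)

```text
time: 16.62
tool_pos: [0.6133, 0.0854, 0.058]
tcp_rot: [-2.06, -2.368, -0.006]
wrist_force: [-1.5, 10.9, 1.8]
width: -0.0
grip_force: 5.4
```

>>> step_arm(
  commands=[
    {"fingers": 1, "dx": -0.0005, "dy": 0, "dz": 0, "roll": 0},
    {"fingers": 1, "dx": -0.0005, "dy": 0, "dz": 0, "roll": 0},
  ],
)

```text
time: 16.88
tool_pos: [0.6133, 0.0854, 0.058]
tcp_rot: [-2.06, -2.367, -0.006]
wrist_force: [-1.4, 12.0, 2.1]
width: -0.002
grip_force: 6.2
```

>>> step_arm(
  commands=[
    {"fingers": 1, "dx": -0.0005, "dy": 0, "dz": 0, "roll": 0},
    {"fingers": 1, "dx": -0.0005, "dy": 0, "dz": 0, "roll": 0},
    {"fingers": 1, "dx": -0.0005, "dy": 0, "dz": 0, "roll": 0},
  ],
)

```text
time: 17.25
tool_pos: [0.6133, 0.0853, 0.058]
tcp_rot: [-2.06, -2.367, -0.007]
wrist_force: [-0.9, 14.9, 2.5]
width: -0.002
grip_force: 6.9
```

>>> step_arm(
  commands=[
    {"fingers": 1, "dx": -0.0004, "dy": 0, "dz": 0, "roll": 0},
    {"fingers": 1, "dx": -0.0004, "dy": 0, "dz": 0, "roll": 0},
    {"fingers": 1, "dx": -0.0004, "dy": 0, "dz": 0, "roll": 0},
    {"fingers": 1, "dx": -0.0004, "dy": 0, "dz": 0, "roll": 0},
  ],
)

```text
time: 17.75
tool_pos: [0.6133, 0.0853, 0.058]
tcp_rot: [-2.06, -2.366, -0.007]
wrist_force: [-1.2, 15.7, 2.1]
width: -0.001
grip_force: 7.5
```

```bash
python3 - <<'E'
from h import *
rep()
im,d=shot('top','t6')
q=lambda uv,z:(ray('top',uv,z)[:,:2]-GO)@np.stack([EX,EY],1)
hsv=cv2.cvtColor(im,cv2.COLOR_BGR2HSV)
t=(hsv[...,1]>60)&(hsv[...,0]>8)&(hsv[...,0]<30); t[:115]=0;t[190:]=0;t[:,:300]=0;t[:,425:]=0
uv=np.argwhere(t)[:,::-1]; a=q(uv,.056); a=a[abs(a[:,0])<.045]; print('heel',np.sort(a[:,1])[:6])
cv2.imwrite('pics/crop6.png',cv2.resize(im[110:190,290:430],(784,448),interpolation=cv2.INTER_CUBIC))
E
```

```text
t 17.75 gx 0.4 gy 114.4 z 58.0 Fx 1.06 Fy 15.69 Fz 2.09
heel [-0.12739298 -0.12702507 -0.1267821  -0.12665735 -0.12641385 -0.12628983]
```

View pics/crop6.png

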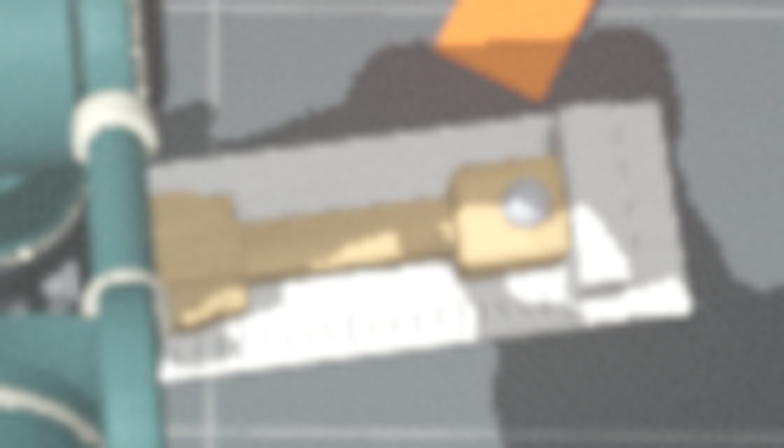

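The heel (565,215) is flush with the heel block (572,215), and the push is about 9.5 N above drag. Now back off and rise.

>>> step_arm(
  commands=[
    {"fingers": 1, "dx": 0.001, "dy": 0, "dz": 0, "roll": 0},
    {"fingers": 1, "dx": 0.003, "dy": 0, "dz": 0, "roll": 0},
    {"fingers": 1, "dx": 0.01, "dy": 0, "dz": 0, "roll": 0},
    {"fingers": 1, "dx": 0.025, "dy": 0, "dz": 0, "roll": 0},
    {"fingers": 1, "dx": 0.035, "dy": 0, "dz": -0.02, "roll": 0},
    {"fingers": 1, "dx": 0.035, "dy": 0, "dz": -0.07, "roll": 0},
    {"fingers": 1, "dx": 0.035, "dy": 0, "dz": -0.12, "roll": 0},
    {"fingers": 1, "dx": 0.035, "dy": 0, "dz": -0.15, "roll": 0},
  ],
)

```text
time: 18.8
tool_pos: [0.6103, 0.1166, 0.2129]
tcp_rot: [2.058, 2.368, 0.007]
wrist_force: [-0.6, 0.6, -0.6]
width: -0.002
grip_force: 0.0
```

>>> step_arm(
  commands=[
    {"fingers": 1, "dx": 0.05, "dy": -0.05, "dz": -0.02, "roll": 0},
    {"fingers": 1, "dx": 0.1, "dy": -0.1, "dz": -0.02, "roll": 0},
    {"fingers": 1, "dx": 0.1, "dy": -0.14, "dz": -0.02, "roll": 0},
    {"fingers": 1, "dx": 0.1, "dy": -0.14, "dz": -0.02, "roll": 0},
    {"fingers": 1, "dx": 0.1, "dy": -0.14, "dz": -0.02, "roll": 0},
    {"fingers": 1, "dx": 0.1, "dy": -0.14, "dz": -0.02, "roll": 0},
  ],
)

```text
time: 19.55
tool_pos: [0.4576, 0.1954, 0.2285]
tcp_rot: [2.062, 2.369, 0.002]
wrist_force: [-0.4, 0.9, 0.7]
width: -0.001
grip_force: 0.0
```

```bash
python3 - <<'E'
from h import *
rep()
im,d=shot('top','t7');P=cloud('top',d);Z=P[...,2]
E2=np.stack([EX,EY],1);q=(P[...,:2]-GO)@E2
for zz,nm,lo in((.042,'slide',80),(.089,'tab',300)):
    m=(abs(q[...,0])<.048)&(q[...,1]>.06)&(q[...,1]<.2)&(abs(Z-zz)<.005)&(im.max(2)<lo); print(nm,m.sum(),np.percentile(q[m],[2,50,98],axis=0).round(4).tolist() if m.any() else '')
hsv=cv2.cvtColor(im,cv2.COLOR_BGR2HSV)
t=(hsv[...,1]>60)&(hsv[...,0]>8)&(hsv[...,0]<30); t[:115]=0;t[190:]=0;t[:,:300]=0;t[:,425:]=0
uv=np.argwhere(t)[:,::-1]; G=lambda z:(ray('top',uv,z)[:,:2]-GO)@E2
a=G(.056);a=a[abs(a[:,0])<.045];b=G(.046);b=b[abs(b[:,0])<.045]
print('heel',np.sort(a[:,1])[:3],'nose',np.sort(b[:,1])[-3:])
cv2.imwrite('pics/crop7.png',cv2.resize(im[90:250,200:450],(780,500)))
E
```

```text
t 19.55 gx -138.3 gy 245.2 z 228.5 Fx -0.27 Fy 0.98 Fz 0.75
slide 0 
tab 62 [[-0.0188, 0.0948], [-0.0015, 0.0993], [0.0191, 0.1042]]
heel [-0.12641385 -0.12628983 -0.1260458 ] nose [0.0738246  0.07414118 0.07445759]
```

View pics/crop7.png

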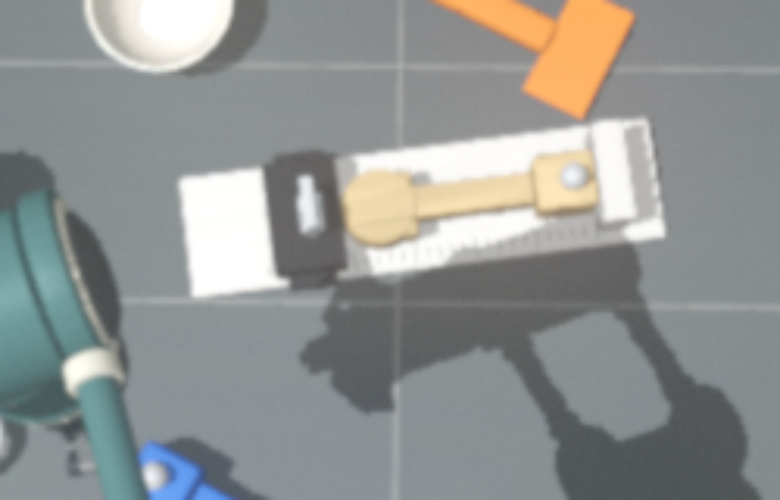

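```bash
python3 - <<'E'
from h import *
im=cv2.imread('pics/t7.png'); E2=np.stack([EX,EY],1)
from scipy.ndimage import map_coordinates
c=calibration('top');K=np.array(c['intrinsics']);W=np.array(c['world_to_cam'])
ys=np.arange(-.145,-.110,.0015); S=cv2.cvtColor(im,cv2.COLOR_BGR2HSV)[...,1].astype(float)
for x0 in(-.012,0,.01):
    p=np.array([[*gw(x0,y),.056,1] for y in ys])@W.T
    print(x0,map_coordinates(S,[K[1,2]-K[1,1]*p[:,1]/-p[:,2],K[0,2]+K[0,0]*p[:,0]/-p[:,2]],order=1).astype(int))
print(ys.round(4))
f=np.load('pics/top0.npz');q=(f['P'][...,:2]-GO)@E2;Z=f['P'][...,2]
m=(abs(q[...,0])<.03)&(q[...,1]<-.115)&(q[...,1]>-.18)&(Z>.043); print('block',np.percentile(q[m][:,1],[1,50,99]),np.median(Z[m]))
E
```

```text
-0.012 [ 3  3  3  3  4  4  4  3  3  6 12 37 57 66 70 70 70 70 71 69 67 66 66 64]
0 [ 3  3  3  3  3  3  3  3  3  5 12 27 50 61 65 50 30  7  4  3  4  4  4  5]
0.01 [ 3  3  3  3  3  3  3  3  3  6 16 34 53 69 71 70 65 57 46 31 20 13 11 10]
[-0.145  -0.1435 -0.142  -0.1405 -0.139  -0.1375 -0.136  -0.1345 -0.133
 -0.1315 -0.13   -0.1285 -0.127  -0.1255 -0.124  -0.1225 -0.121  -0.1195
 -0.118  -0.1165 -0.115  -0.1135 -0.112  -0.1105]
block [-0.15480724 -0.14103348 -0.12962411] 0.0593645028490557
```

```bash
python3 -c "
from workcell import finish_job
print(finish_job())"
```

```text
the job is handed in; nothing more can be done
None
```

The job is handed in: the tree lies straight on the bed, heel against the heel block to within the camera's 2 mm accuracy. It was pressed home with about 9.5 N above the slide's drag. The tab is fully forward as far as the pictures show, the arm touches nothing, and no verdict came back.

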